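# Seat the sample in the colorimeter and relatch its cover

### The arm

A 6-joint arm with a two-finger parallel gripper is mounted at the origin on the work surface. World frame = base frame: x ahead of the robot, y to its left, z up, the work surface at z = 0. Lengths are in mm, angles in rad, forces in N, time in s.
With the tool pointing down it reaches from about 350 to 975 mm from the base axis. Payload 7.1 kg.
Tool frame: the origin (TCP) lies between the finger pads; the fingertips stand 14 mm ahead of it and the grasp point (between the pads) lies 5 mm behind it; z points along the fingers, y is the direction in which the jaws open and shut (so a half turn about z gives the same grasp; the last joint's range is limited). The gripper opens to 88 mm and grips with 3 to 60 N. Pads are 20 mm wide; open, the fingers measure 115 mm over their backs; the gripper's body (75 mm by 178 mm) begins 61 mm behind the grasp point.
Start: joints at [1.167, 0.423, 1.63, -0, 1.089, -0.019], TCP at [234.576, 579.292, 236.675] pointing down, gripper open.
Joint ranges: [-3, 3], [-0.9, 2.11], [0.09, 2.58], [-1.31, 4.45], [0.11, 2.69], [-2.54, 2.54]. Speed limits (rad/s): [2.39, 2.39, 3.01, 3.14, 3.14, 3.14].

### API

Orientations are given as a rotation vector (axis times angle).
In Python, from workcell import get_obs, get_image, calibration, close_job, regions_of, place_of gives the robot as it stands.
- The arm moves only by the tool move_arm, never from a script. Its argument "deltas" is a list of rows, each a list of 5 numbers: the closure in counts, from 0 (fully open) to 255 (shut), then the shift along the tool's x, y, z in m, then the turn about the tool's z in rad. In form: [[grip, x, y, z, roll], ...]. A call has 1 to 5 rows; each row is the pose to reach, as a shift and turn from the pose commanded when the call began, along the tool's axes at that moment; what a row does not reach only later rows make up. A row lasts 1/12 s, in which the tool goes at most 41.7 mm and 7.16 degrees, less where a joint would pass 70% of its speed; a pose out of reach is approached as far as the arm can. A call with a gripper value outside its range is refused whole. The fingers move at their own pace and stop on an object; the grip force is fixed at half the most. Time passes only in rows, so rows that repeat a pose let the fingers close. It gives the time, the measured TCP pose, the force and the opening at its end, in the units of the state.
- get_obs(): the state, without advancing time (a new reading comes with each control period).
- get_image(name): name is "scene" or "side" or "wrist"; returns the picture (400x640x3 uint8, blue, green, red); there is no depth.
- calibration(name): a dict with "intrinsics" (3x3 intrinsics, pixels), "distortion" ([k1, k2, p1, p2, k3] as OpenCV has them; the pictures are not rectified), "world_to_cam" (4x4, takes a point from world to camera coordinates); the wrist camera has in their place "hand_eye" (4x4, takes a point from camera to tool coordinates, whose origin is the TCP and whose axes are the flange's). Camera axes: x right, y down, z forward; pixel columns grow to the right and rows downward; lengths in mm; the calibration is good to about 2 mm. A picture is of the moment at which its call begins: read the wrist's pose just before it. calibration takes no time and is no camera call.
- close_job(): hands the job in, once; it reports no verdict.
Trained networks look in the newest picture that a camera, given by its name, has taken for a name from the list of things; names that differ only in an ending like _2 or _b are one class to them, and where a whole thing is asked for, a point or a joint stands for the part that bears it (a point fixed in the world has none). Each returns a list of dicts, best first, with "conf" (0 to 1); they miss things now and then, are a little off and sometimes report something else, mostly with a low value. They report only what shows in the picture. A call takes as long as a camera call.
- regions_of(camera, name): "region" (400x640 bool, what is visible of it).
- place_of(camera, name): "location" ([x, y, z] in mm, in world coordinates, good to about 4 mm: a listed point, or the origin of a listed thing).
The state is a dict: "t": time; "qpos": joint angles; "qvel": joint speeds; "joint_torque": joint torques, N m; "ee_pos": TCP position; "orientation": TCP orientation; "ft_force": force on the tool from outside, world axes, zero at the start; "moment": the same for the moment, N m; "width": finger opening in mm.
Only numpy, scipy, OpenCV 4.12 (cv2) and the standard library are available. Lean on these libraries where they do the work, as an engineer would, in place of code of your own. Each camera call takes 0.05 s, during which the arm holds its last target.

### The job

The sample cuvette in the colorimeter is standing proud of its holder, so the reading is off. Press the front of the black cover and let it pop open, push the cuvette straight down with a fingertip until it is fully home, then swing the cover shut and press it until it latches and stays shut. Do not pull the cuvette up or pick anything up, leave the glassware and bottles around where they stand, and finish with the hand clear.

Things in the scene. Friction and masses are not known exactly. Their poses are not given: they have to be found in the camera images.
- colorimeter: pale grey bench colorimeter, fixed, 230 deep (x) x 170 wide (y) x 78 mm high. Origin: centre of its underside, on the bench. Its x axis points from its front (sloping console with display and keys, on the -x side) to its back, y to its left, z up. Behind the console the flat black cover closes the sample bay in its top.
- lid (a joint): angle of the black cover in rad about its far (+x) edge: 0 latched, level; opens up and back to a stop at 1.75. Push-push latch: press the front past -0.045 (stop: -0.056, 6 mm down at the mark), let go, and a damped spring opens it fully in about 2 s if nothing is in its way. To relatch: push it shut, press to the stop, let go; it stays at 0. Takes 1 to 3 N at the mark; 8 N is ample.
- lid_press (a point): white-ringed round mark, 22 mm, on the cover's outer face, where it is pressed: 102 mm from the hinge line, 20 mm from the free front edge, 80 mm above the bench when shut. It moves with the cover; x points from free edge to hinge, z out of the outer face. Cover: 122 mm from hinge line to free edge, 104 wide, 6 thick; a tongue 18 mm wide stands 25 mm out of its inner face by the free edge.
- lid_hinge (a point): middle of the cover's hinge line, 77 mm above the bench, 88 mm behind the colorimeter's centre; the line runs along the colorimeter's y. The outer face of the shut cover lies 3 mm above it. With the cover fully open the free edge is 22 mm behind this line and 197 mm above the bench, and can be pushed forward from behind.
- bay (a point): middle of the sample bay's floor, 40 mm above the bench: a well 132 (x) x 110 mm (y) in the colorimeter's top, rim 78 mm above the bench. In it stand the silver cell holder, 40 x 40 mm, top 50 mm above the bench, its centre 12 mm in front of this point, and at the front wall the catch: 18 mm deep (x), 30 wide, top 68 mm above the bench.
- cuvette (a joint): how far the cuvette has been pushed down in its holder, in m. It starts at 0.000 to 0.004 (top 12 to 8 mm too high), is fully home at its stop at 0.012, and would be pulled out at negative values. It is held by friction of about 3 N and stays where it is left.
- cuvette_top (a point): centre of the flat white stopper on the cuvette (12.5 x 12.5 mm, 45 tall, orange sample), the face to push down: 70 mm above the bench at joint value 0, 58 mm when home. It stands 72 mm in front of the hinge line, in the middle of the bay, under the cover until that is open.
- wash_bottle: white plastic wash bottle with a curved spout, 66 mm across, 191 mm high, loose; leave it alone. Origin: centre of its underside.
- reagent_bottle: clear stoppered reagent bottle, 62 mm across, 121 mm high, loose; leave it alone. Origin: centre of its underside.
- cylinder: measuring cylinder with a blue foot 56 mm across, 24 mm tube, 152 mm high, loose; leave it alone. Origin: centre of its underside.

How it is judged:
By the outcome, as a careful person would: the job done as asked, in the order asked, and still so for the second after the job is handed in, with the robot touching nothing.
It also fails if it takes over 58 s, if anything falls off the work surface, if the arm or the gripper's body presses on something with over 40 N, if the wrist force passes 120 N, or if a joint passes its speed limit or range.

## Working session

There is one attempt and no reset: what is moved stays moved. The work goes in short steps, Python scripts to look and compute and a tool call to move; the robot and the scene stay as the last step left them, time stands still between calls to the robot, and variables do not carry over. Pictures are saved under pics/ and viewed, and the job is handed in when it is done.

Besides the shell and the picture viewer there is one more tool, called after "Request:" as name(argument=value, ...), one argument or row to a line, values as JSON. move_arm: Moves the arm, as the interface text tells. Its arguments: {"type":"object","properties":{"deltas":{"type":"array","items":{"type":"array","items":{"type":"number"}}}},"required":["deltas"]}

```bash
mkdir -p pics; ls; cat > h.py <<'E'
import numpy as np,cv2
from workcell import *
from scipy.spatial.transform import Rotation as R
np.set_printoptions(precision=2,suppress=True)
def st():
    o=get_obs();print('t',o['t'],'tcp',np.array(o['ee_pos']),'rv',np.array(o['orientation']),'F',np.array(o['ft_force']),'w',o['width']);return o
def pic(c,f):
    im=get_image(c);cv2.imwrite('pics/'+f,im);return im
E
python3 - <<'E'
from h import *
o=st();print(R.from_rotvec(o['orientation']).as_matrix())
for c in('scene','side','wrist'):
    pic(c,c+'0.png')
    for n in('colorimeter','lid_press','lid_hinge','bay','cuvette_top','wash_bottle','reagent_bottle','cylinder'):
        r=place_of(c,n); print(c,n,[(np.array(x['location']),round(x['conf'],2)) for x in r[:2]])
E
```

```text
pics
t 0.0 tcp [234.37 578.81 235.9 ] rv [-0.6  -3.08  0.  ] F [-1.12 -0.92  0.01] w 88.1894086650608
[[-0.93  0.38 -0.  ]
 [ 0.38  0.93 -0.  ]
 [ 0.   -0.   -1.  ]]
scene colorimeter [(array([488.9,  16.4,  -5.6]), 0.9)]
scene lid_press [(array([467.9,  22.4,  81. ]), 0.83)]
scene lid_hinge [(array([571.7,   8.1,  81.3]), 0.66)]
scene bay [(array([ 455.3, -137. ,   -0.5]), 0.64), (array([512.5,  16.4,  41.8]), 0.58)]
scene cuvette_top []
scene wash_bottle [(array([563.2, 162.6,   2.9]), 0.68)]
scene reagent_bottle [(array([416.3, 197.5,   1.7]), 0.59)]
scene cylinder [(array([ 455.2, -137.1,   -0.3]), 0.68)]
side colorimeter [(array([486.9,  23.4,  -0. ]), 0.75)]
side lid_press [(array([467.7,  25. ,  81.5]), 0.8)]
side lid_hinge [(array([573.2,  21.4,  77.7]), 0.82)]
side bay [(array([516. ,  14.5,  38.9]), 0.61)]
side cuvette_top []
side wash_bottle [(array([562.7, 163.5,  -1.2]), 0.94)]
side reagent_bottle [(array([421.2, 196.6,  -0.2]), 0.76)]
side cylinder [(array([ 450.5, -138.3,   -1.2]), 0.7)]
wrist colorimeter []
wrist lid_press []
wrist lid_hinge []
wrist bay []
wrist cuvette_top []
wrist wash_bottle []
wrist reagent_bottle []
wrist cylinder []
```

View pics/scene0.png

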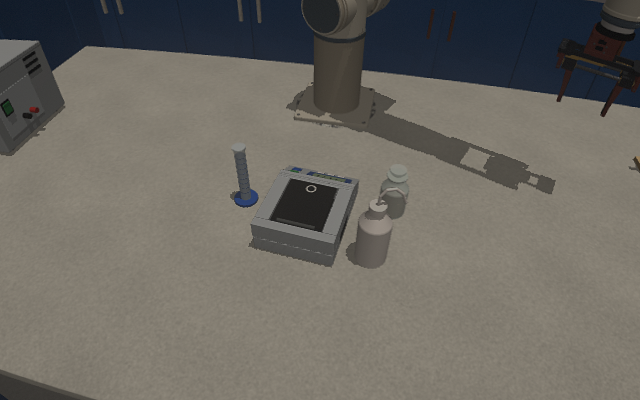

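View pics/side0.png

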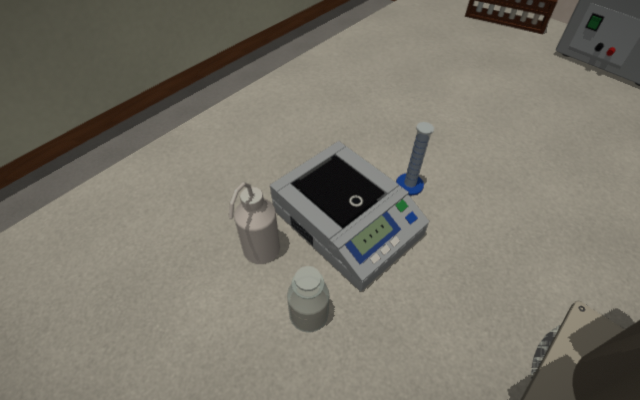

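```bash
cat >> h.py <<'E'
def delta(target,yaw=None):
    # yaw: desired heading angle of tool -x ... prints tool-axis shift (m) from measured pose; roll so that tool x points along world angle (pi+yaw)
    o=get_obs();M=R.from_rotvec(o['orientation']).as_matrix()
    d=M.T@(np.array(target)-o['ee_pos'])/1000
    s='delta %s'%np.round(d,4)
    if yaw is not None:
        a=np.arctan2(M[1,0],M[0,0]); r=-(np.pi+yaw-a); r=(r+np.pi)%(2*np.pi)-np.pi
        s+=' roll %.4f'%r
    print(s)
E
python3 - <<'E'
from h import *
c=calibration('wrist');print(c['hand_eye'],c['intrinsics'])
o=st();M=R.from_rotvec(o['orientation']).as_matrix();print(np.arctan2(M[1,0],M[0,0]))
delta([400,20,330],-0.07)
E
```

```text
[[  -0.     -0.97   -0.25   67.84]
 [   1.     -0.      0.      1.13]
 [  -0.     -0.25    0.97 -149.16]
 [   0.      0.      0.      1.  ]] [[281.34   0.   320.31]
 [  0.   281.34 200.73]
 [  0.     0.     1.  ]]
t 1.35 tcp [234.55 579.3  236.65] rv [-0.6  -3.08  0.  ] F [-0.53  0.48 -0.1 ] w 87.95742131530751
2.7567742407276956
delta [-0.36 -0.46 -0.09] roll -0.3148
```

Request:
move_arm(
  deltas=[
    [0, -0.02, -0.02, -0.03, -0.06],
    [0, -0.05, -0.05, -0.05, -0.12],
    [0, -0.075, -0.08, -0.07, -0.2],
    [0, -0.1, -0.11, -0.09, -0.25],
    [0, -0.125, -0.14, -0.09, -0.31],
  ],
)

```text
t: 1.77
ee_pos: [297.0, 408.5, 329.2]
orientation: [0.112, 3.137, 0.007]
ft_force: [0.9, 0.7, 0.2]
width: 87.8
```

```bash
python3 - <<'E'
from h import *
st();delta([400,20,330],-0.07)
E
```

```text
t 1.7667 tcp [297.02 408.47 329.16] rv [0.11 3.14 0.01] F [0.88 0.66 0.24] w 87.78305954291693
delta [-0.13 -0.38 -0.  ] roll -0.0014
```

Request:
move_arm(
  deltas=[
    [255, -0.012, -0.035, 0, 0],
    [255, -0.025, -0.07, 0, 0],
    [255, -0.037, -0.107, 0, 0],
    [255, -0.05, -0.145, 0, 0],
    [255, -0.065, -0.18, 0, 0],
  ],
)

```text
t: 2.18
ee_pos: [347.0, 222.1, 326.3]
orientation: [0.117, 3.139, 0.0]
ft_force: [0.8, 1.0, 0.1]
width: 57.7
```

Request:
move_arm(
  deltas=[
    [255, -0.013, -0.035, 0, 0],
    [255, -0.025, -0.07, 0, 0],
    [255, -0.037, -0.107, 0, 0],
    [255, -0.05, -0.145, 0, 0],
    [255, -0.063, -0.18, 0, 0],
  ],
)

```text
t: 2.6
ee_pos: [396.7, 37.9, 326.5]
orientation: [0.117, 3.138, 0.0]
ft_force: [0.7, -0.0, 0.4]
width: 24.3
```

Request:
move_arm(
  deltas=[
    [255, 0, -0.005, 0, 0],
    [255, 0, -0.01, 0, 0],
    [255, 0, -0.01, 0, 0],
  ],
)

```text
t: 2.85
ee_pos: [395.7, 29.5, 326.1]
orientation: [-0.12, -3.139, -0.0]
ft_force: [-1.0, -0.4, 1.2]
width: 4.1
```

```bash
python3 - <<'E'
from h import *
st()
pic('wrist','w1.png')
for n in('lid_press','lid_hinge','colorimeter'):
    r=place_of('wrist',n); print(n,[(np.array(x['location']),round(x['conf'],2)) for x in r[:2]])
r=regions_of('wrist','lid_press')
if r:
    m=r[0]['region'].astype(np.uint8);print(r[0]['conf'],m.sum(),cv2.minAreaRect(cv2.findNonZero(m)))
E
```

```text
t 2.85 tcp [395.72  29.53 326.08] rv [-0.12 -3.14 -0.  ] F [-0.97 -0.44  1.22] w 4.10143678972169
lid_press [(array([470. ,  21.4,  77.7]), 0.81)]
lid_hinge [(array([574.4,  15.1,  71.4]), 0.75), (array([486.8,  21.4,  -1.7]), 0.64)]
colorimeter [(array([487.3,  24.5,  -2.4]), 0.77)]
0.92 1952 ((320.0, 246.0), (70.0, 70.0), 90.0)
```

View pics/w1.png

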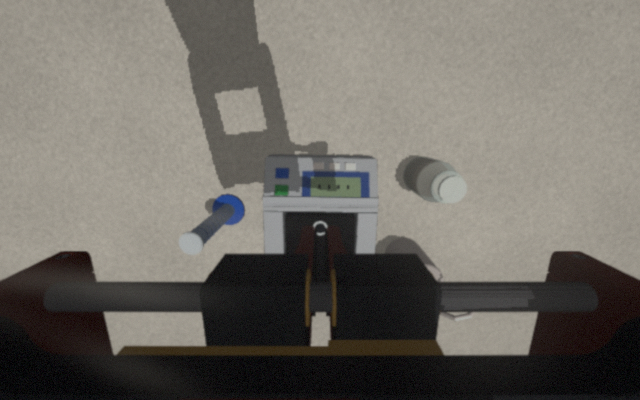

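```bash
cat >> h.py <<'E'
def ray(c,uv,z,o=None):
    k=calibration(c);K=np.array(k['intrinsics']);D=np.array(k['distortion'])
    p=cv2.undistortPoints(np.array([[uv]],float),K,D)[0,0];d=np.array([*p,1])
    if c=='wrist':
        H=np.array(k['hand_eye']);o=o or get_obs();M=R.from_rotvec(o['orientation']).as_matrix()
        C=M@H[:3,3]+o['ee_pos'];d=M@H[:3,:3]@d
    else:
        T=np.array(k['world_to_cam']);C=-T[:3,:3].T@T[:3,3];d=T[:3,:3].T@d
    return C+d*(z-C[2])/d[2]
def ring(c):
    r=regions_of(c,'lid_press')
    return r
E
python3 - <<'E'
from h import *
for c,box in(('scene',(290,170,330,205)),('side',(340,190,372,212)),('wrist',(300,216,340,240))):
    im=get_image(c);x0,y0,x1,y1=box;g=im[y0:y1,x0:x1].min(2).astype(int)
    cv2.imwrite('pics/r_%s.png'%c,cv2.resize(im[y0-5:y1+5,x0-5:x1+5],None,fx=8,fy=8,interpolation=0))
    m=(g>90);ys,xs=np.nonzero(m);print(c,m.sum(),xs.min()+x0,xs.max()+x0,ys.min()+y0,ys.max()+y0)
print(ray('wrist',(320.3,228),80))
for uv in((265,165),(263,250),(376,165),(378,250),(284,212),(356,212)): print(uv,ray('wrist',uv,78 if uv[1]>200 else 78))
E
```

```text
scene 348 290 329 170 191
side 86 349 371 195 211
wrist 43 313 325 221 226
[474.54  25.68  80.  ]
(265, 165) [375.28 -45.36  78.  ]
(263, 250) [504.48 -64.52  78.  ]
(376, 165) [386.83 111.1   78.  ]
(378, 250) [517.5  111.16  78.  ]
(284, 212) [446.33 -25.96  78.  ]
(356, 212) [454.17  80.03  78.  ]
```

View pics/r_scene.png

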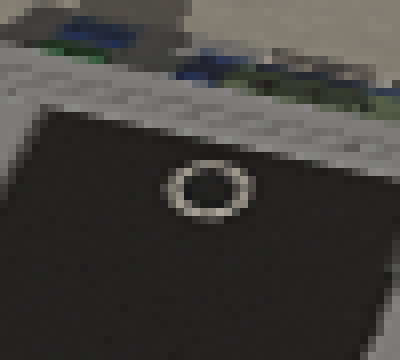

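View pics/r_side.png

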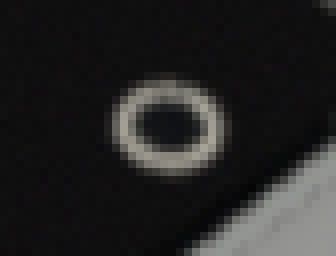

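View pics/r_wrist.png

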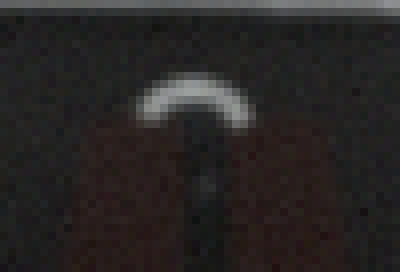

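```bash
python3 - <<'E'
from h import *
for c,b in(('scene',(250,160,370,260)),('side',(270,135,390,235))):
    im=get_image(c);x0,y0,x1,y1=b
    im=np.clip(im[y0:y1,x0:x1]*1.5,0,255).astype(np.uint8)
    cv2.imwrite('pics/c_%s.png'%c,cv2.resize(im,None,fx=6,fy=6,interpolation=cv2.INTER_CUBIC))
print(ray('scene',(310.75,188.1),80),ray('side',(355.6,200.5),80),ray('wrist',(319,226.5),80))
E
```

```text
[472.29  23.23  80.  ] [471.03  22.48  80.  ] [472.14  23.58  80.  ]
```

View pics/c_scene.png

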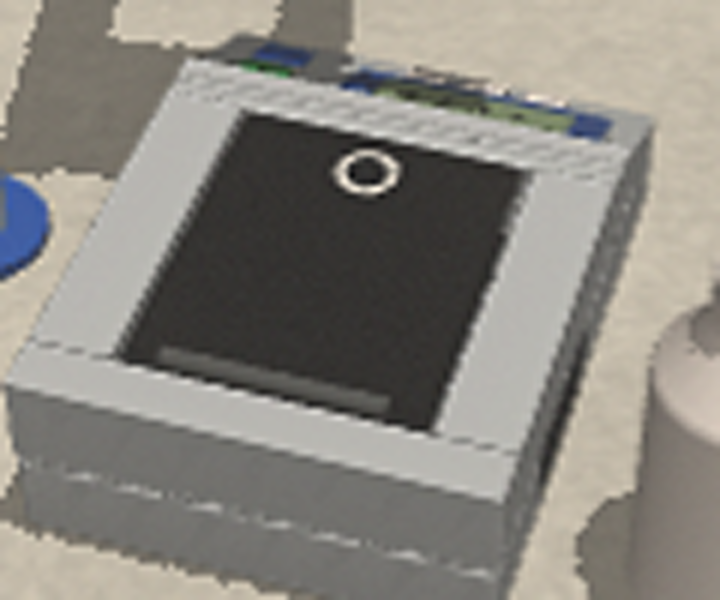

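View pics/c_side.png

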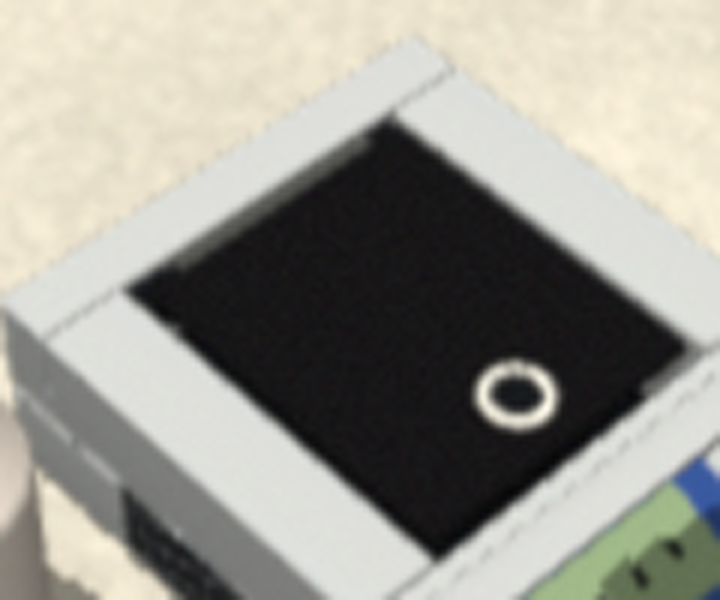

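```bash
python3 - <<'E'
from h import *
for c,off,pts in(('scene',(250,160),[(243,112),(528,172),(118,355),(436,430)]),('side',(270,135),[(690,347),(440,556),(390,118),(127,290)])):
    P=[ray(c,(off[0]+u/6-.4,off[1]+v/6-.4),79) for u,v in pts]
    P=np.array(P);print(c,P[:,:2])
    for a,b in((0,2),(1,3)):
        d=P[b]-P[a];print('yaw',np.arctan2(d[1],d[0]),np.hypot(*d[:2]))
    for a,b in((0,1),(2,3)):
        d=P[b]-P[a];print('yaw',np.arctan2(-d[0],d[1]),np.hypot(*d[:2]))
    print('centre',P.mean(0))
E
```

```text
scene [[449.8  -27.48]
 [459.79  78.84]
 [575.3  -38.25]
 [585.77  70.06]]
yaw -0.08566695492640038 125.9570070670343
yaw -0.06956846609475009 126.2924541916563
yaw -0.09362827414738344 106.78395140002273
yaw -0.09641165592694434 108.8198786332039
centre [517.67  20.79  79.  ]
side [[445.81 -26.02]
 [451.74  78.69]
 [570.14 -38.21]
 [580.22  67.9 ]]
yaw -0.09776851883992245 124.9196854818238
yaw -0.08374115028984319 128.92841785551173
yaw -0.05659112849020294 104.8767316797755
yaw -0.09475452397212601 106.59678222604906
centre [511.98  20.59  79.  ]
```

```bash
python3 - <<'E'
from h import *
st();delta([471.5,23,106],-0.085)
E
```

```text
t 3.35 tcp [395.99  30.38 326.13] rv [ 0.12  3.14 -0.  ] F [0.3  0.65 0.56] w 0.8088751430069961
delta [-0.08 -0.    0.22] roll 0.0112
```

Request:
move_arm(
  deltas=[
    [255, -0.016, 0, 0.03, 0.01],
    [255, -0.032, -0.001, 0.07, 0.01],
    [255, -0.048, -0.001, 0.11, 0.01],
    [255, -0.064, -0.002, 0.15, 0.01],
    [255, -0.076, -0.002, 0.185, 0.01],
  ],
)

```text
t: 3.77
ee_pos: [472.8, 22.3, 139.6]
orientation: [0.133, 3.137, 0.0]
ft_force: [0.7, 0.5, -0.1]
width: 0.3
```

Request:
move_arm(
  deltas=[
    [255, 0, 0, 0.015, 0],
    [255, 0, 0, 0.03, 0],
    [255, 0, 0, 0.035, 0],
    [255, 0, 0, 0.035, 0],
  ],
)

```text
t: 4.1
ee_pos: [470.8, 22.3, 104.9]
orientation: [-0.133, -3.136, 0.0]
ft_force: [-0.6, 0.4, -0.7]
width: 0.6
```

```bash
python3 - <<'E'
from h import *
st();delta([471.5,23,106],-0.085)
pic('side','s2.png');im=pic('scene','s2b.png')
im=cv2.imread('pics/s2.png')[100:300,220:480];cv2.imwrite('pics/s2c.png',cv2.resize(im,None,fx=3,fy=3))
E
```

```text
t 4.1 tcp [470.8   22.33 104.93] rv [-0.13 -3.14  0.  ] F [-0.59  0.35 -0.65] w 0.6204100567371338
delta [-0.  0. -0.] roll 0.0003
```

View pics/s2c.png

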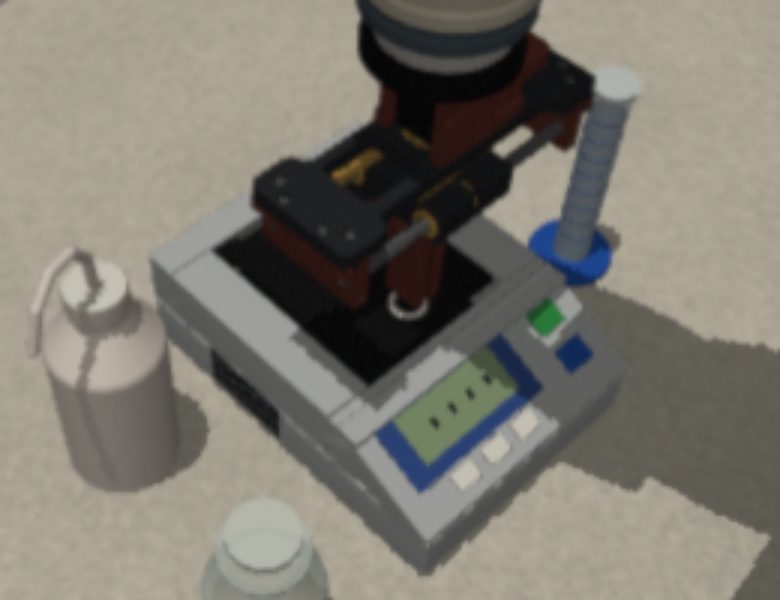

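Request:
move_arm(
  deltas=[
    [255, 0, 0, 0.005, 0],
    [255, 0, 0, 0.01, 0],
    [255, 0, 0, 0.013, 0],
  ],
)

```text
t: 4.45
ee_pos: [472.1, 22.3, 93.4]
orientation: [0.133, 3.137, 0.0]
ft_force: [0.4, -0.3, 1.3]
width: 0.4
```

Request:
move_arm(
  deltas=[
    [255, 0, 0, 0.002, 0],
    [255, 0, 0, 0.004, 0],
  ],
)

```text
t: 4.62
ee_pos: [472.0, 22.3, 89.3]
orientation: [0.133, 3.138, 0.0]
ft_force: [1.1, 0.1, 1.9]
width: 0.6
```

Request:
move_arm(
  deltas=[
    [255, 0, 0, 0.001, 0],
    [255, 0, 0, 0.002, 0],
  ],
)

```text
t: 4.78
ee_pos: [472.2, 22.3, 88.4]
orientation: [0.133, 3.138, 0.0]
ft_force: [-7.7, 0.1, 32.3]
width: 0.5
```

Request:
move_arm(
  deltas=[
    [255, 0, 0, -0.015, 0],
    [255, 0.02, 0, -0.045, 0],
    [255, 0.05, 0, -0.07, 0],
    [255, 0.08, 0, -0.1, 0],
    [255, 0.1, 0, -0.13, 0],
  ],
)

```text
t: 5.2
ee_pos: [368.5, 30.7, 217.1]
orientation: [-0.133, -3.135, 0.001]
ft_force: [0.7, -0.9, 0.9]
width: 0.6
```

Request:
move_arm(
  deltas=[
    [255, 0, 0, -0.02, 0],
    [255, 0, 0, -0.03, 0],
    [255, 0, 0, -0.03, 0],
    [255, 0, 0, -0.03, 0],
    [255, 0, 0, -0.03, 0],
  ],
)

```text
t: 5.62
ee_pos: [371.5, 30.7, 246.3]
orientation: [-0.133, -3.137, 0.0]
ft_force: [0.3, 0.1, -0.5]
width: 0.3
```

Request:
move_arm(
  deltas=[
    [255, 0, 0, 0, 0],
    [255, 0, 0, 0, 0],
    [255, 0, 0, 0, 0],
    [255, 0, 0, 0, 0],
    [255, 0, 0, 0, 0],
  ],
)

```text
t: 6.03
ee_pos: [371.9, 30.7, 246.8]
orientation: [-0.133, -3.138, 0.0]
ft_force: [0.7, -0.8, -0.2]
width: 0.5
```

Request:
move_arm(
  deltas=[
    [255, 0, 0, 0, 0],
    [255, 0, 0, 0, 0],
    [255, 0, 0, 0, 0],
    [255, 0, 0, 0, 0],
    [255, 0, 0, 0, 0],
  ],
)

```text
t: 6.45
ee_pos: [372.0, 30.7, 247.2]
orientation: [0.133, 3.139, 0.0]
ft_force: [0.2, -0.2, 0.1]
width: 0.1
```

Request:
move_arm(
  deltas=[
    [255, 0, 0, 0, 0],
    [255, 0, 0, 0, 0],
    [255, 0, 0, 0, 0],
    [255, 0, 0, 0, 0],
    [255, 0, 0, 0, 0],
  ],
)

```text
t: 6.87
ee_pos: [372.0, 30.7, 247.1]
orientation: [0.133, 3.139, -0.0]
ft_force: [0.9, 1.0, 0.0]
width: 0.3
```

```bash
python3 - <<'E'
from h import *
st()
for c in('scene','side','wrist'):
    pic(c,'o_%s.png'%c)
    for n in('lid_press','cuvette_top','bay'):
        r=place_of(c,n); print(c,n,[(np.array(x['location']),round(x['conf'],2)) for x in r[:2]])
a=cv2.imread('pics/o_scene.png')[130:290,200:420];b=cv2.imread('pics/o_side.png')[110:300,220:450]
cv2.imwrite('pics/o1.png',np.hstack([cv2.resize(a,(400,291)),cv2.resize(b,(400,291))]))
E
```

```text
t 6.8667 tcp [372.02  30.71 247.13] rv [ 0.13  3.14 -0.  ] F [0.93 1.   0.03] w 0.2947245109683011
scene lid_press [(array([ 456. , -134.9,   -0.2]), 0.66), (array([589. ,  14. , 174.5]), 0.62)]
scene cuvette_top []
scene bay [(array([514.7,  17.8,  39.4]), 0.64)]
side lid_press [(array([593.4,  11. , 179.5]), 0.81), (array([ 451.6, -136.2,   -0.8]), 0.6)]
side cuvette_top [(array([501. ,  16.2,  68.6]), 0.47)]
side bay [(array([515.3,  16.1,  36.8]), 0.78)]
wrist lid_press []
wrist cuvette_top []
wrist bay [(array([ 448.1, -134.1,    2.9]), 0.44)]
```

View pics/o1.png

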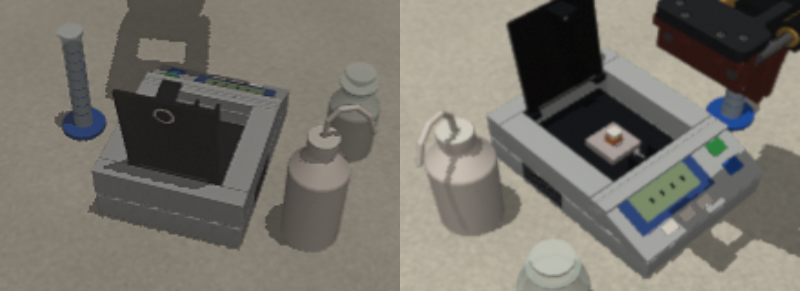

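View pics/o_wrist.png

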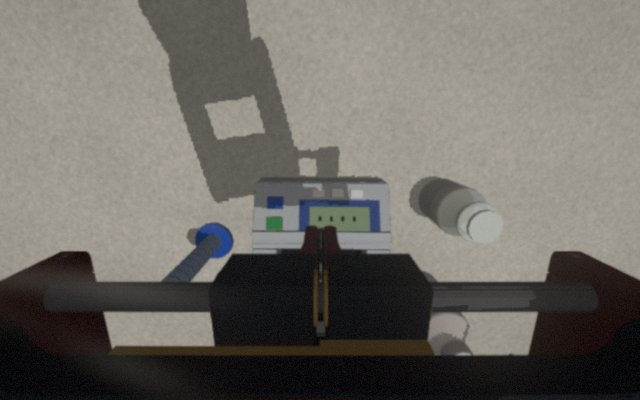

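```bash
python3 - <<'E'
from h import *
im=cv2.imread('pics/o_side.png')[185:215,375:425] if 0 else cv2.imread('pics/o_side.png')[180:225,310:370]
cv2.imwrite('pics/o2.png',cv2.resize(im,None,fx=12,fy=12,interpolation=cv2.INTER_CUBIC))
k=calibration('side')
for q in([501.7,20.5,70],[501.7,20.5,66]):
    T=np.array(k['world_to_cam']);p=cv2.projectPoints(np.array([q]),cv2.Rodrigues(T[:3,:3])[0],T[:3,3],np.array(k['intrinsics']),np.array(k['distortion']))[0];print(p, (p-[310,180]+.5)*12)
E
```

```text
[[[342.16 194.19]]] [[[391.92 176.26]]]
[[[342.04 195.65]]] [[[390.46 193.78]]]
```

View pics/o2.png

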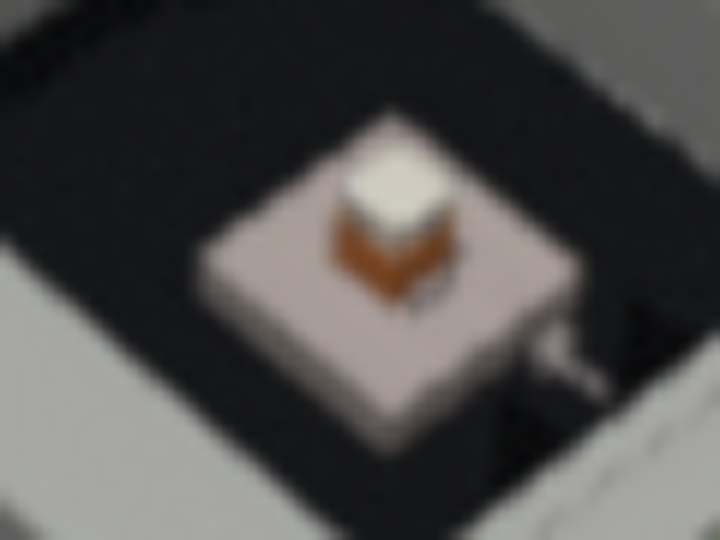

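```bash
python3 - <<'E'
from h import *
delta([501.7,20.5,92],-0.085)
E
```

```text
delta [-0.13  0.    0.16] roll 0.0002
```

Request:
move_arm(
  deltas=[
    [255, -0.03, 0, 0.01, 0],
    [255, -0.06, 0, 0.03, 0],
    [255, -0.09, 0, 0.06, 0],
    [255, -0.115, 0.0005, 0.09, 0],
    [255, -0.13, 0.001, 0.12, 0],
  ],
)

```text
t: 7.88
ee_pos: [504.9, 20.5, 126.0]
orientation: [0.133, 3.136, 0.0]
ft_force: [-0.4, -0.3, 0.2]
width: 0.1
```

Request:
move_arm(
  deltas=[
    [255, 0, 0, 0.015, 0],
    [255, 0, 0, 0.03, 0],
    [255, 0, 0, 0.035, 0],
    [255, 0, 0, 0.035, 0],
  ],
)

```text
t: 8.22
ee_pos: [500.7, 20.7, 90.9]
orientation: [-0.133, -3.136, 0.0]
ft_force: [1.0, 0.1, -0.6]
width: 0.1
```

```bash
python3 - <<'E'
from h import *
st();delta([501.7,20.5,72],-0.085)
im=pic('side','p1.png')[150:230,290:400]
cv2.imwrite('pics/p2.png',cv2.resize(im,None,fx=7,fy=7,interpolation=cv2.INTER_CUBIC))
E
```

```text
t 8.2167 tcp [500.67  20.68  90.86] rv [-0.13 -3.14  0.  ] F [ 0.96  0.09 -0.56] w 0.11622522773308767
delta [-0.   -0.    0.02] roll 0.0002
```

View pics/p2.png

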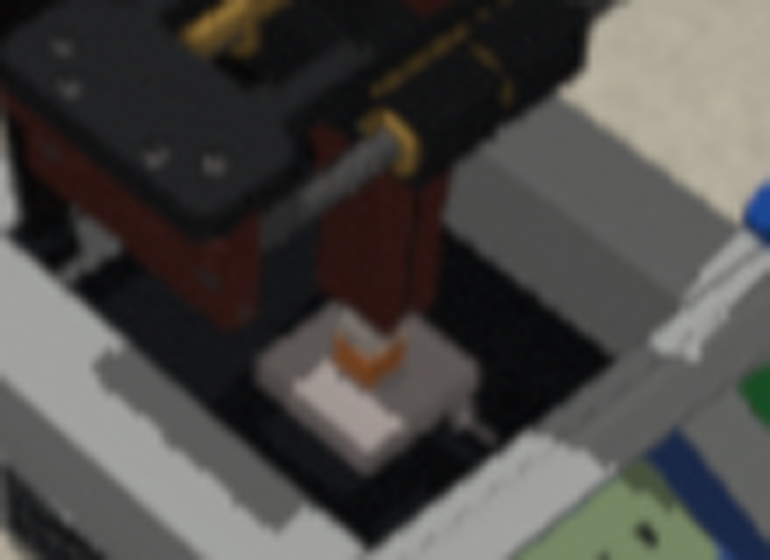

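Request:
move_arm(
  deltas=[
    [255, -0.0005, 0, 0.004, 0],
    [255, -0.001, 0, 0.008, 0],
    [255, -0.001, 0, 0.011, 0],
    [255, -0.001, 0, 0.014, 0],
    [255, -0.001, 0, 0.016, 0],
  ],
)

```text
t: 8.68
ee_pos: [503.3, 20.6, 76.5]
orientation: [0.133, 3.137, 0.0]
ft_force: [1.0, -0.7, 3.0]
width: 0.2
```

Request:
move_arm(
  deltas=[
    [255, 0, 0, 0.001, 0],
    [255, 0, 0, 0.002, 0],
    [255, 0, 0, 0.002, 0],
  ],
)

```text
t: 8.93
ee_pos: [503.1, 20.6, 74.2]
orientation: [0.133, 3.138, 0.0]
ft_force: [1.9, 0.2, 2.2]
width: 0.3
```

Request:
move_arm(
  deltas=[
    [255, 0, 0, 0.001, 0],
    [255, 0, 0, 0.002, 0],
    [255, 0, 0, 0.002, 0],
  ],
)

```text
t: 9.18
ee_pos: [503.1, 20.6, 72.3]
orientation: [0.133, 3.138, 0.0]
ft_force: [1.5, 0.1, 4.3]
width: 0.6
```

Request:
move_arm(
  deltas=[
    [255, 0, 0, 0.001, 0],
    [255, 0, 0, 0.001, 0],
  ],
)

```text
t: 9.35
ee_pos: [503.2, 20.6, 72.1]
orientation: [0.133, 3.138, 0.0]
ft_force: [-1.4, -0.5, 14.8]
width: 0.3
```

Request:
move_arm(
  deltas=[
    [255, 0, 0, -0.02, 0],
    [255, 0, 0, -0.05, 0],
    [255, 0, 0, -0.09, 0],
    [255, 0, 0, -0.13, 0],
    [255, 0, 0, -0.17, 0],
  ],
)

```text
t: 9.77
ee_pos: [501.0, 20.6, 242.0]
orientation: [-0.133, -3.136, 0.0]
ft_force: [1.0, -0.6, -0.0]
width: 0.6
```

```bash
python3 - <<'E'
from h import *
st()
im=pic('side','q1.png')[180:225,310:370]
for n in('cuvette_top','lid_press'):print([(np.array(x['location']),x['conf']) for x in place_of('side',n)])
cv2.imwrite('pics/q2.png',cv2.resize(im,None,fx=12,fy=12,interpolation=cv2.INTER_CUBIC))
E
```

```text
t 9.7667 tcp [501.03  20.59 242.02] rv [-0.13 -3.14  0.  ] F [ 1.   -0.56 -0.02] w 0.6457261350590776
[(array([499.3,  16. ,  58.9]), 0.52)]
[(array([592.9,   8.9, 179.5]), 0.93)]
```

View pics/q2.png

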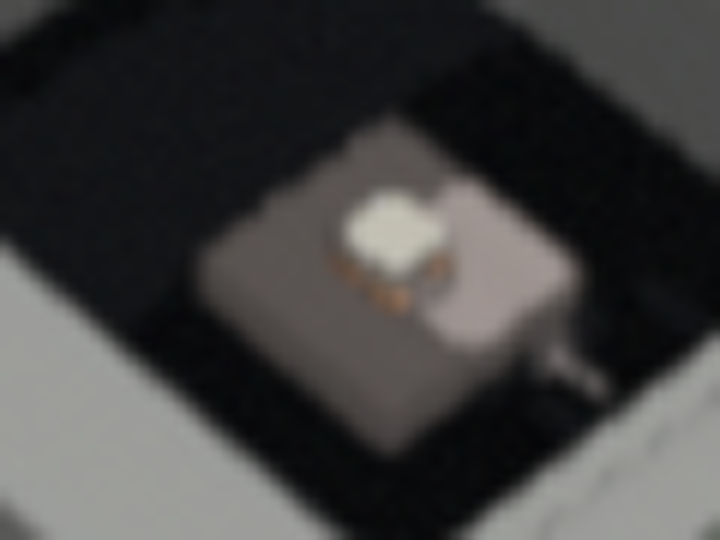

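Request:
move_arm(
  deltas=[
    [255, 0, 0, -0.01, 0],
    [255, -0.035, 0, -0.015, 0],
    [255, -0.07, 0, -0.015, 0],
    [255, -0.105, 0, -0.015, 0],
    [255, -0.14, 0, -0.015, 0],
  ],
)

```text
t: 10.33
ee_pos: [642.2, 8.6, 254.0]
orientation: [-0.133, -3.134, 0.0]
ft_force: [0.1, -0.1, 0.1]
width: 0.5
```

Request:
move_arm(
  deltas=[
    [255, 0, 0, 0, 0],
    [255, 0, 0, 0.03, 0],
    [255, 0, 0, 0.065, 0],
    [255, 0, 0, 0.09, 0],
    [255, 0, 0, 0.09, 0],
  ],
)

```text
t: 10.75
ee_pos: [636.5, 8.8, 158.7]
orientation: [-0.133, -3.125, 0.001]
ft_force: [-0.7, 0.6, -0.7]
width: 0.2
```

```bash
cat >> h.py <<'E'
hin=np.array([573.4,14.4]);ax=np.array([np.cos(-.085),np.sin(-.085)])
def sz(o):
    d=np.array(o['ee_pos'][:2])-hin;print('TCP s %.1f lat %.1f z %.1f'%(-d@ax,d@[-ax[1],ax[0]],o['ee_pos'][2]))
E
python3 - <<'E'
from h import *
o=st();sz(o)
p=None
for i,t in enumerate(np.radians(np.arange(100,-1,-4))):
    r=73+35*min(1,max(0,(np.pi/2-t)/(np.pi/2)));s=r*np.cos(t)-3*np.sin(t)-10;z=77+r*np.sin(t)+3*np.cos(t)+14
    print(i,round(np.degrees(t)),'s %.0f z %.0f'%(s,z))
a=pic('side','v1.png')[90:300,220:450];cv2.imwrite('pics/v2.png',cv2.resize(a,None,fx=2.8,fy=2.8))
E
```

```text
t 10.75 tcp [636.5    8.81 158.66] rv [-0.13 -3.12  0.  ] F [-0.68  0.61 -0.71] w 0.16734454992764475
TCP s -63.4 lat -0.2 z 158.7
0 100 s -26 z 162
1 96 s -21 z 163
2 92 s -16 z 164
3 88 s -10 z 165
4 84 s -5 z 166
5 80 s 0 z 167
6 76 s 6 z 168
7 72 s 12 z 168
8 68 s 18 z 168
9 64 s 24 z 167
10 60 s 30 z 166
11 56 s 36 z 164
12 52 s 42 z 162
13 48 s 48 z 159
14 44 s 53 z 156
15 40 s 59 z 153
16 36 s 64 z 149
17 32 s 69 z 144
18 28 s 74 z 139
19 24 s 79 z 134
20 20 s 83 z 128
21 16 s 87 z 122
22 12 s 90 z 115
23 8 s 93 z 109
24 4 s 96 z 101
25 0 s 98 z 94
```

View pics/v2.png

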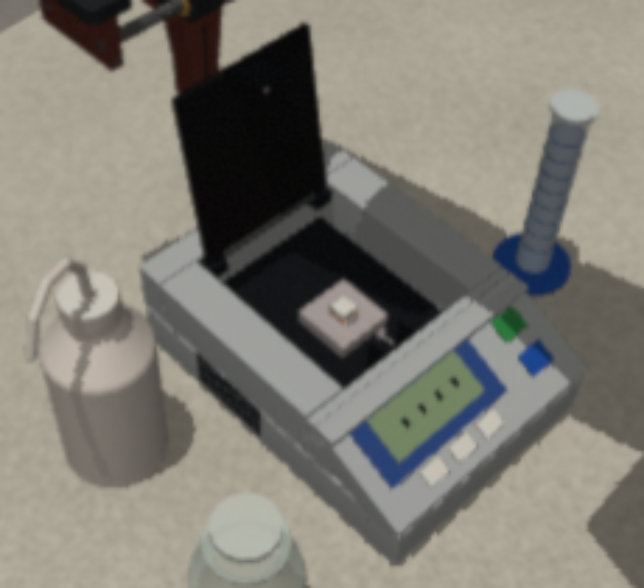

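Request:
move_arm(
  deltas=[
    [255, 0.01, 0, 0, 0],
    [255, 0.02, 0, 0, 0],
    [255, 0.03, 0, 0, 0],
    [255, 0.037, 0, 0, 0],
    [255, 0.043, 0, -0.001, 0],
  ],
)

```text
t: 11.22
ee_pos: [598.6, 12.5, 168.4]
orientation: [0.133, 3.137, 0.0]
ft_force: [0.7, -0.2, -0.0]
width: 0.4
```

```bash
python3 -c "
from h import *
sz(st())"
```

```text
t 11.2167 tcp [598.63  12.53 168.44] rv [0.13 3.14 0.  ] F [ 0.73 -0.18 -0.03] w 0.43362106169221054
TCP s -25.3 lat 0.3 z 168.4
```

Request:
move_arm(
  deltas=[
    [255, 0.006, 0, 0, 0],
    [255, 0.012, 0, 0, 0],
    [255, 0.018, 0, 0, 0],
    [255, 0.024, 0, 0, 0],
    [255, 0.03, 0, 0, 0],
  ],
)

```text
t: 11.63
ee_pos: [569.0, 15.0, 167.1]
orientation: [0.133, 3.138, -0.0]
ft_force: [1.6, 0.0, -1.3]
width: 0.6
```

Request:
move_arm(
  deltas=[
    [255, 0.006, 0, 0, 0],
    [255, 0.012, 0, 0, 0],
    [255, 0.018, 0, 0.001, 0],
    [255, 0.024, 0, 0.002, 0],
    [255, 0.03, 0, 0.004, 0],
  ],
)

```text
t: 12.05
ee_pos: [539.0, 17.5, 163.1]
orientation: [0.133, 3.138, 0.0]
ft_force: [2.1, 0.5, -0.5]
width: 0.3
```

```bash
python3 - <<'E'
from h import *
sz(st())
a=pic('side','x1.png')[90:300,220:450];cv2.imwrite('pics/x2.png',cv2.resize(a,None,fx=2.8,fy=2.8))
E
```

```text
t 12.05 tcp [539.05  17.53 163.11] rv [0.13 3.14 0.  ] F [ 2.14  0.51 -0.51] w 0.26980150037682354
TCP s 34.5 lat 0.2 z 163.1
```

View pics/x2.png

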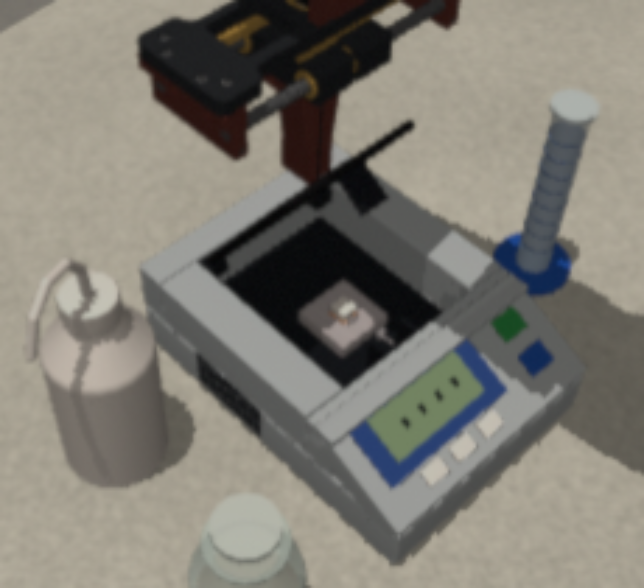

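Request:
move_arm(
  deltas=[
    [255, 0.006, 0, 0.002, 0],
    [255, 0.012, 0, 0.004, 0],
    [255, 0.018, 0, 0.007, 0],
    [255, 0.024, 0, 0.01, 0],
    [255, 0.029, 0, 0.014, 0],
  ],
)

```text
t: 12.52
ee_pos: [509.9, 20.0, 148.9]
orientation: [-0.133, -3.139, 0.0]
ft_force: [1.6, 0.2, 0.7]
width: 0.3
```

Request:
move_arm(
  deltas=[
    [255, 0.005, 0, 0.005, 0],
    [255, 0.01, 0, 0.01, 0],
    [255, 0.015, 0, 0.015, 0],
    [255, 0.019, 0, 0.021, 0],
    [255, 0.023, 0, 0.027, 0],
  ],
)

```text
t: 12.93
ee_pos: [487.2, 21.9, 121.5]
orientation: [-0.133, -3.139, -0.0]
ft_force: [1.1, -0.8, 1.3]
width: 0.5
```

```bash
python3 - <<'E'
from h import *
sz(st())
a=pic('side','y1.png')[90:300,220:450];cv2.imwrite('pics/y2.png',cv2.resize(a,None,fx=2.8,fy=2.8))
E
```

```text
t 12.9333 tcp [487.25  21.93 121.54] rv [-0.13 -3.14 -0.  ] F [ 1.15 -0.78  1.25] w 0.491931469471209
TCP s 86.5 lat 0.2 z 121.5
```

View pics/y2.png

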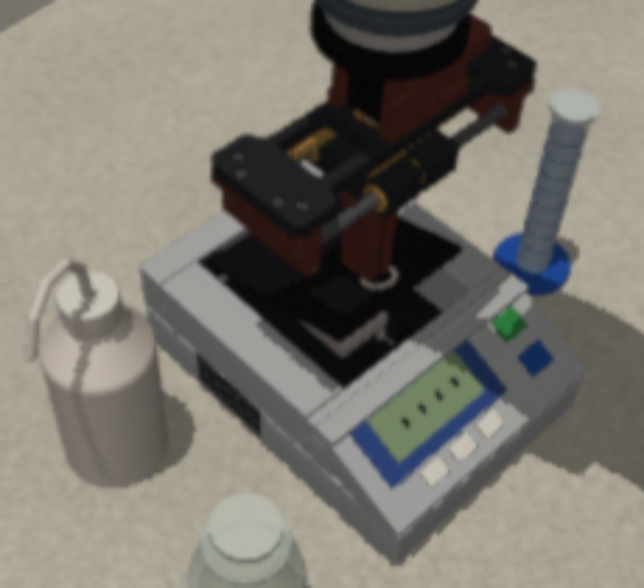

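Following well. Finish the arc: s 86→102, z 121→94.

Request:
move_arm(
  deltas=[
    [255, 0.004, 0, 0.006, 0],
    [255, 0.008, 0, 0.012, 0],
    [255, 0.012, 0, 0.018, 0],
    [255, 0.014, 0, 0.023, 0],
    [255, 0.015, 0, 0.028, 0],
  ],
)

```text
t: 13.4
ee_pos: [472.4, 23.2, 93.6]
orientation: [-0.133, -3.139, 0.0]
ft_force: [1.0, -0.7, 2.0]
width: 0.6
```

Request:
move_arm(
  deltas=[
    [255, 0, 0, 0.001, 0],
    [255, 0, 0, 0.003, 0],
    [255, 0, 0, 0.003, 0],
  ],
)

```text
t: 13.65
ee_pos: [472.1, 23.2, 90.6]
orientation: [-0.133, -3.137, 0.0]
ft_force: [-0.4, 0.3, 1.2]
width: 0.8
```

Request:
move_arm(
  deltas=[
    [255, 0, 0, 0.001, 0],
    [255, 0, 0, 0.002, 0],
    [255, 0, 0, 0.002, 0],
  ],
)

```text
t: 13.9
ee_pos: [472.4, 23.2, 89.1]
orientation: [-0.133, -3.138, 0.0]
ft_force: [-1.8, 0.2, 2.0]
width: 0.5
```

Request:
move_arm(
  deltas=[
    [255, 0, 0, 0.0005, 0],
    [255, 0, 0, 0.001, 0],
  ],
)

```text
t: 14.07
ee_pos: [472.4, 23.1, 88.7]
orientation: [-0.133, -3.138, 0.0]
ft_force: [-5.5, -0.4, 17.7]
width: 0.3
```

Request:
move_arm(
  deltas=[
    [255, 0, 0, 0, 0],
    [255, 0, 0, 0, 0],
  ],
)

```text
t: 14.23
ee_pos: [472.4, 23.1, 88.8]
orientation: [-0.133, -3.138, 0.0]
ft_force: [-4.8, 0.1, 12.2]
width: 0.4
```

Request:
move_arm(
  deltas=[
    [255, 0, 0, -0.004, 0],
    [255, 0, 0, -0.01, 0],
    [255, 0, 0, -0.025, 0],
    [255, 0.02, 0, -0.055, 0],
    [255, 0.05, 0, -0.09, 0],
  ],
)

```text
t: 14.65
ee_pos: [426.6, 27.1, 175.3]
orientation: [-0.134, -3.139, 0.0]
ft_force: [0.1, 1.0, 0.0]
width: 0.3
```

Request:
move_arm(
  deltas=[
    [255, 0.03, 0, -0.03, 0],
    [255, 0.05, 0, -0.06, 0],
    [255, 0.05, 0, -0.08, 0],
    [255, 0.05, 0, -0.08, 0],
    [255, 0.05, 0, -0.08, 0],
  ],
)

```text
t: 15.07
ee_pos: [377.0, 31.5, 256.1]
orientation: [0.133, 3.134, 0.001]
ft_force: [-0.8, 0.1, 0.0]
width: 0.3
```

Request:
move_arm(
  deltas=[
    [255, 0, 0, 0, 0],
    [255, 0, 0, 0, 0],
    [255, 0, 0, 0, 0],
    [255, 0, 0, 0, 0],
    [255, 0, 0, 0, 0],
  ],
)

```text
t: 15.48
ee_pos: [375.8, 31.3, 254.0]
orientation: [-0.133, -3.137, 0.0]
ft_force: [-0.8, 0.1, -0.3]
width: 0.9
```

Request:
move_arm(
  deltas=[
    [255, 0, 0, 0, 0],
    [255, 0, 0, 0, 0],
    [255, 0, 0, 0, 0],
    [255, 0, 0, 0, 0],
    [255, 0, 0, 0, 0],
  ],
)

```text
t: 15.9
ee_pos: [376.0, 31.4, 254.8]
orientation: [0.133, 3.139, -0.0]
ft_force: [-0.1, -0.1, -0.6]
width: 0.2
```

```bash
python3 - <<'E'
from h import *
sz(st())
a=pic('scene','z_s.png')[130:290,200:420];b=pic('side','z_d.png')[90:300,220:450]
cv2.imwrite('pics/z.png',np.hstack([cv2.resize(a,(400,291)),cv2.resize(b,(400,365))[:291]]))
for c in('scene','side'):
  for n in('lid_press','wash_bottle','reagent_bottle','cylinder'):
    r=place_of(c,n); print(c,n,[(np.array(x['location']),round(x['conf'],2)) for x in r[:2]])
E
```

```text
t 15.9 tcp [375.97  31.4  254.76] rv [ 0.13  3.14 -0.  ] F [-0.11 -0.1  -0.64] w 0.20392312500809665
TCP s 198.2 lat 0.2 z 254.8
scene lid_press []
scene wash_bottle [(array([560.9, 165.2,   2.9]), 0.83)]
scene reagent_bottle [(array([411.6, 197.5,   2.5]), 0.66)]
scene cylinder [(array([ 453. , -135.6,   -1.4]), 0.8), (array([414.2, 197.6,   2.2]), 0.47)]
side lid_press [(array([471.3,  22.5,  79.6]), 0.89)]
side wash_bottle [(array([559.8, 163.3,  -1.5]), 0.94), (array([471.6,  23.5,  81.6]), 0.61)]
side reagent_bottle [(array([420. , 196.1,   1.3]), 0.66)]
side cylinder [(array([ 451.2, -136.6,    1.9]), 0.86)]
```

View pics/z.png

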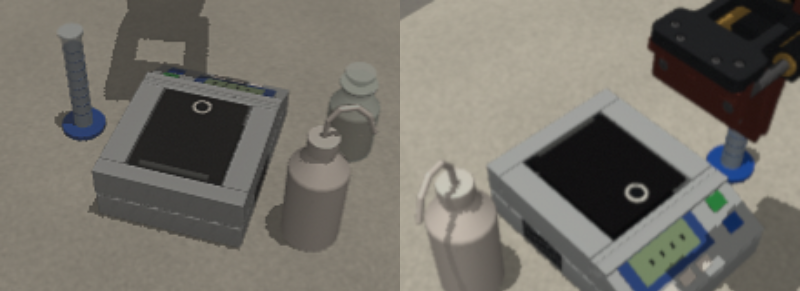

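The cover is shut and level 1.3 s after I let go. The mark is at height 79.6 mm (expected 80), the glassware hasn't moved and the hand is clear.

```bash
python3 -c "
from workcell import *
print(close_job())"
```

```text
the job is handed in; nothing more can be done
None
```

The job is done and handed in at about 16.5 s of the 58 s allowed. The cover popped open, the cuvette was pushed home with the closed fingertips, and the cover was swung shut from behind and pressed until it latched.

- **Cuvette:** the fingertips stopped at about 58 mm above the bench, with the force rising from about 3 N to 15 N. The camera then put the stopper at 58.9 mm, against 58 mm when home, within its roughly 4 mm accuracy.
- **Cover:** I pressed it to its stop with about 18 N. That is more than the 8 N you called ample, and the first press to open it reached 32 N. More than a second after release it was still shut, with the mark at 79.6 mm against 80 mm. Only the side camera reported that; the network missed the mark in the scene camera, though its picture shows the cover shut and level.
- **Surroundings:** the bottles and the cylinder are where they were, within 5 mm, about what the camera can resolve. The hand is clear, and the wrist force is back near zero.

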